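Hammer a fixing into a shelf bracket

TASK

Fasten the steel shelf bracket to the clamped timber: take the orange hammer-in fixing from its stand and put it through the bracket's empty hole until its collar sits flat on the steel, with its pin still standing proud. Then take the mallet in the gripper and knock the pin fully home with it, striking briskly rather than pushing it in slowly, and never driving the pin with the gripper itself. Set the mallet back down on the desk, let go, and leave the other things on the desk where they are.

Things in the scene. Friction and masses are not known exactly. Their poses are not given: they have to be found in the camera images.
- upright: fixed timber, 70 x 260 x 45 mm (x, y, z), lying on the desk; two low blue clamps 118 mm either side of its middle reach 53 mm above the desk and 50 mm from its long axis. A steel angle bracket, 140 mm long, 4 mm thick, covers the middle of its top (steel 49 mm above the desk); its other leg hangs down the +x side. Origin: centre of the underside, on the desk; y along the timber, z up.
- hole (a point): centre of the mouth of the bracket's empty round hole, on the steel's upper surface, 49 mm above the desk, 30 mm from the bracket's middle towards the timber's +y. The hole is 14 mm across, vertical, and goes on 38 mm or more down into the timber. A dark flat screw head, 3 mm tall, sits 70 mm away in -y.
- fixing: loose orange hammer-in fixing, about 60 g, upright in its stand. Origin: centre of the underside of its collar, z up. Collar: round, 22 mm across, 22 mm tall (grip it here). Below it a round shank 11 mm across reaches 34 mm down, the last 9 mm tapering to 4.4 mm. Above it stands the steel pin. Seated, its origin lies at the hole's mouth.
- stand: fixed plywood block 60 x 80 x 45 mm (x, y, z) with one vertical 15 mm hole in the middle of its top, which holds the fixing at the start with the collar resting on the top (45 mm above the desk). Origin: centre of the underside.
- pin_head: the round steel head of the fixing's pin, 13 mm across and 4 mm thick. Origin: centre of its flat top, 44 mm above the collar's underside while proud, 26 mm when home (its underside then rests on the collar).
- drive_pin (a joint): how far the pin has been driven down into the fixing: 0 = proud, as it starts, 0.018 m = fully home (hard stop). A spring pushes it up weakly but friction holds it wherever it is driven to; it takes about 8 to 11 N to move.
- mallet: loose mallet, 0.25 to 0.47 kg, standing on its striking face. Black rubber head with red band, 56 mm across, 75 mm tall, axis vertical; pale wooden handle, flat sided, 22 mm wide, 26 mm tall, level, its centre line 45 mm above the striking face, reaching to 150 mm from the head's axis. Origin: centre of the striking face underneath; z up along the head; the handle points to its own -x.
- mallet_grip (a point): point on the handle's centre line 62 mm from the head's axis and 45 mm above the striking face: grip here, across the handle's flat sides (fingers closing along the mallet's y). Near the centre of mass, which is between here and the head's axis.
- mallet_head (a point): centre of the mallet's head, 37.5 mm above the striking face, on the head's axis. The head is 37.5 mm above the desk when standing, 28 mm when lying.
- screw_jar: bystander: jar with a blue cap, 60 mm across, 85 mm tall; origin at the centre of its underside
- mug: bystander: white mug 80 mm across, 95 mm tall; origin at the centre of its underside
- tape_roll: bystander: brown roll of tape lying flat, 100 mm across, 48 mm tall; origin at the centre of its underside
- stapler: bystander: red and black stapler, 150 mm long, about 70 mm tall; origin at the centre of its underside
- screwdriver: bystander: screwdriver, 190 mm long, under 35 mm tall, lying across the desk near the robot
- tape_measure: bystander: yellow tape measure, 66 x 36 x 62 mm; origin at the centre of its underside

How it is judged:
By the outcome, as a careful person would: the job done as asked, in the order asked, and still so for the second after the job is handed in, with the robot touching nothing.
It also fails if it takes over 64 s, if anything falls off the work surface, if the arm or the gripper's body presses on something with over 40 N, if the wrist force passes 120 N, or if a joint passes its speed limit or range.

ROBOT

A 7-joint arm with a two-finger parallel gripper is mounted at the origin on the work surface. World frame = base frame: x ahead of the robot, y to its left, z up, the work surface at z = 0. Lengths are in m, angles in rad, forces in N, time in s.
With the tool pointing down it reaches from about 0.425 to 0.975 m from the base axis. Payload 16.7 kg.
Tool frame: the origin (TCP) lies midway between the tips of the shut fingers; the grasp point (between the pads) lies 19 mm behind it; z points along the fingers, y is the line along which they close (so a half turn about z gives the same grasp; the last joint's range is limited). The gripper opens to 85 mm and grips with 20 to 120 N. Pads are 22 mm wide; open, the fingers measure 114 mm over their backs; the gripper's body (76 mm by 85 mm) begins 54 mm behind the grasp point. The pads swing forward as they close: fully open they stand 13 mm farther back than shut.
Start: joints at [1.157, 0.426, 0.074, 1.606, -0.034, 1.111, -0.067], TCP at [0.176, -0.652, 0.203] pointing down, gripper open.
Joint ranges: [-2.85, 2.85], [-0.5, 2.14], [-1.23, 1.37], [0.21, 2.46], [-1.02, 4.16], [0.16, 2.05], [-2.73, 2.73]. Speed limits (rad/s): [1.89, 1.89, 2.39, 2.39, 3.01, 3.01, 3.01].

INTERFACE

Orientations are given as [roll, pitch, yaw] about the fixed x, y, z axes, in that order (R = Rz(yaw) Ry(pitch) Rx(roll)).
In Python, from workcell import manip, viewer gives the robot as it stands. The module is installed in compiled form; this text tells all that it offers.
- The arm moves only by the tool apply_moves, never from a script. Its argument "series" is text: rows parted by semicolons, each of 7 numbers parted by spaces: the shift along the tool's x, y, z in m, then the turn, a rotation vector about the tool's x, y, z in rad, then the opening in per cent of the stroke, from 0 (shut) to 100 (fully open). A call has 1 to 20 rows; each row is the pose to reach, as a shift and turn from the pose commanded when the call began, along the tool's axes at that moment; what a row does not reach only later rows make up. A row lasts 1/8 s, in which the tool goes at most 62.5 mm and 10.7 degrees, less where a joint would pass 70% of its speed; a pose out of reach is approached as far as the arm can. A call with a gripper value outside its range is refused whole. The fingers move at their own pace and stop on an object; "newtons" is the grip in N (left out, the last holds). Time passes only in rows, so rows that repeat a pose let the fingers close. It gives the time, the measured TCP pose, the force, the opening and the grip force at its end, in the units of the state.
- manip.state(): the state, without advancing time (a new reading comes with each control period).
- viewer.camera(name): name is "scene" or "side" or "wrist"; returns a dict with "frame" (400x640x3 uint8, red, green, blue), "fov_y" (degrees; the focal length in pixels is half the picture's height over the tangent of half this angle, whatever the lens; pixels are square), "cx", "cy" (the principal point, pixels), "pose" (4x4, takes a point from camera to world coordinates). Camera axes: x right, y down, z forward; pixel columns grow to the right and rows downward; lengths in m; the calibration is good to about 2 mm. A picture is of the moment at which its call begins. There is no depth.
- manip.sign_off(): hands the job in; it is judged then, once.
The state is a dict: "clock": time; "qpos": joint angles; "joint_velocities": joint speeds; "tau": joint torques, N m; "tcp_pos": TCP position; "ee_rot": TCP orientation; "contact_force": force on the tool from outside, world axes, zero at the start; "ft_torque": the same for the moment, N m; "opening": opening from 0.0 (shut) to 1.0 (fully open); "grip_force": force on a finger pad.
Only numpy, scipy, OpenCV 4.12 (cv2) and the standard library are available. Lean on these libraries where they do the work, as an engineer would, in place of code of your own. Each camera call takes 0.05 s, during which the arm holds its last target. There are 200 camera calls.

## Working session

There is one attempt and no reset: what is moved stays moved. The work goes in short steps, Python scripts to look and compute and a tool call to move; the robot and the scene stay as the last step left them, time stands still between calls to the robot, and variables do not carry over. Pictures are saved under pics/ and viewed, at most 10 in all, crops included, and the job is handed in when it is done.

Besides the shell and the picture viewer there is one more tool, called in YAML: its name, and indented under it one key for each argument. apply_moves: Moves the arm, as the interface text tells. Its arguments: {"type":"object","properties":{"series":{"type":"string"},"newtons":{"type":"number"}},"required":["series"]}

```bash
mkdir -p pics; cat > h.py <<'E'
import numpy as np, cv2
from workcell import manip, viewer
from scipy.spatial.transform import Rotation as R
def snap(name,out,crop=None,scale=1):
    c=viewer.camera(name); np.save('pics/%s.npy'%out,{k:c[k] for k in c},allow_pickle=True)
    show(out,out,crop,scale); return c
def show(src,out,crop=None,scale=1):
    c=np.load('pics/%s.npy'%src,allow_pickle=True).item()
    f=c['frame'][:,:,::-1]
    if crop: f=f[crop[1]:crop[3],crop[0]:crop[2]]
    cv2.imwrite('pics/%s.png'%out,cv2.resize(f,None,fx=scale,fy=scale,interpolation=cv2.INTER_CUBIC))
def pt(src,u,v,z):
    c=np.load('pics/%s.npy'%src,allow_pickle=True).item()
    h=c['frame'].shape[0]; fl=h/2/np.tan(np.radians(c['fov_y'])/2)
    T=np.array(c['pose']); d=T[:3,:3]@np.array([(u-c['cx'])/fl,(v-c['cy'])/fl,1]); o=T[:3,3]
    return o+d*(z-o[2])/d[2]
def px(src,p):
    c=np.load('pics/%s.npy'%src,allow_pickle=True).item()
    h=c['frame'].shape[0]; fl=h/2/np.tan(np.radians(c['fov_y'])/2)
    T=np.array(c['pose']); q=T[:3,:3].T@(np.array(p)-T[:3,3]); return q[:2]/q[2]*fl+[c['cx'],c['cy']]
E
python3 - <<'E'
from h import *
np.set_printoptions(precision=4,suppress=True)
a=snap('scene','s1'); b=snap('side','d1')
for c in (a,b): print(c['fov_y'],c['cx'],c['cy'],np.array(c['pose']))
A=cv2.imread('pics/s1.png');B=cv2.imread('pics/d1.png')
print(manip.state())
E
```

```text
55.10151990547528 318.1465808792131 198.59147011345289 [[ 0.6581  0.6158 -0.4331  0.9831]
 [ 0.7529 -0.5424  0.3728 -0.422 ]
 [-0.0053 -0.5715 -0.8206  0.9191]
 [ 0.      0.      0.      1.    ]]
43.56780288759565 324.4687689222095 200.23465364939878 [[-0.8643 -0.3293  0.3801 -0.029 ]
 [-0.5026  0.5379 -0.6768  1.0136]
 [ 0.0184 -0.776  -0.6305  1.0811]
 [ 0.      0.      0.      1.    ]]
{'clock': 0.1, 'qpos': array([ 1.1575,  0.4267,  0.0739,  1.6065, -0.0341,  1.1108, -0.0671]), 'joint_velocities': array([-0.0003, -0.0017,  0.0005, -0.002 , -0.0006, -0.0006,  0.0007]), 'tau': array([  0.0097, -95.1535,   3.7722, -46.4403,   0.0197,   0.0064,
        -0.0001]), 'tcp_pos': array([ 0.1759, -0.6513,  0.2025]), 'ee_rot': array([-3.1404,  0.0001,  0.2637]), 'contact_force': array([-0.1917,  0.3531, -0.4497]), 'ft_torque': array([ 0.0129,  0.0314, -0.0639]), 'grip_force': 0.0, 'opening': 1.0009944004345126}
```

View pics/s1.png

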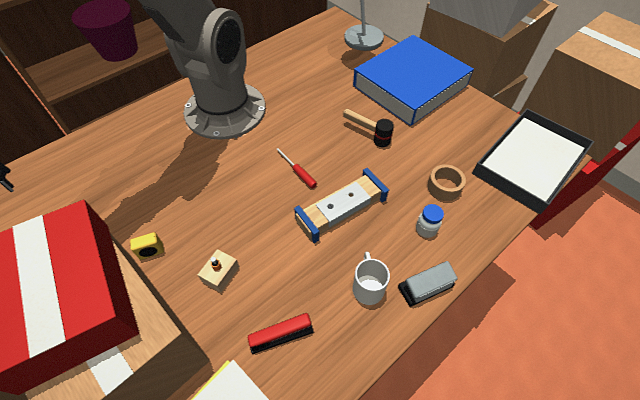

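View pics/d1.png

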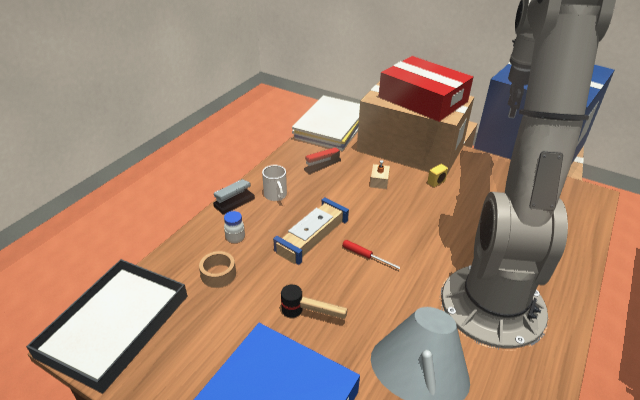

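The scene view shows the stand and fixing near (217,268), the bracket near (342,200) and the mallet head near (384,132). The side view shows the stand near (380,172), the bracket near (312,225) and the mallet near (291,300). I'll enlarge these areas.

```bash
python3 - <<'E'
from h import *
A=cv2.imread('pics/s1.png');B=cv2.imread('pics/d1.png')
def cr(I,x,y,w,h,W,H): return cv2.resize(I[y:y+h,x:x+w],(W,H),interpolation=cv2.INTER_CUBIC)
t=np.hstack([cr(A,190,240,60,60,300,300),cr(A,290,160,100,60,500,300)])
b=np.hstack([cr(A,335,100,65,60,325,300),cr(B,360,150,40,60,200,300),cr(B,275,280,80,50,275,300)[:, :275]])
cv2.imwrite('pics/c1.png',np.vstack([t,b]))
for n,u,v,z in [('stand','0',0,0)][:0]: pass
print('fix',pt('s1',215,258,.089),pt('d1',381,160,.089))
print('h1',pt('s1',331,206,.049),pt('d1',321,216,.049));print('h2',pt('s1',351,195,.049),pt('d1',306,231,.049))
print('mal',pt('s1',384,124,.075),pt('d1',291,292,.075),pt('s1',346,112,.045),pt('d1',345,312,.045))
E
```

```text
fix [ 0.51237919 -0.34316489  0.089     ] [ 0.51255056 -0.34794052  0.089     ]
h1 [ 0.56560473 -0.01658182  0.049     ] [ 0.56301374 -0.02051717  0.049     ]
h2 [0.57513048 0.04992613 0.049     ] [0.56662841 0.06317008 0.049     ]
mal [0.46039634 0.30011873 0.075     ] [0.46175135 0.30580749 0.075     ] [0.32064579 0.27285687 0.045     ] [0.32080579 0.26881443 0.045     ]
```

View pics/c1.png

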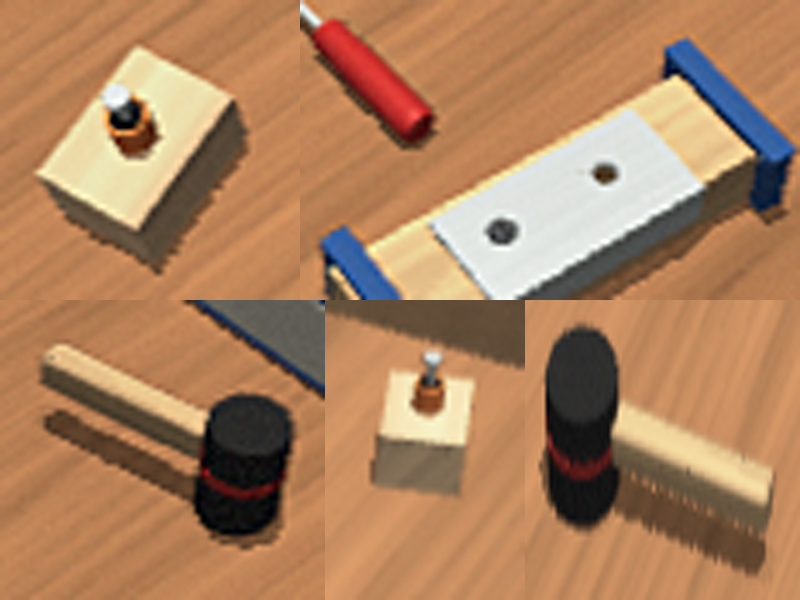

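The pin head is at scene (213.4,259) and side (381.4,161.4). The empty hole is at scene (350.8,194.6), the screw at (330.4,206.2), and the mallet's top centre at (384.6,125). Next I'll check the box positions before the first move.

```bash
python3 - <<'E'
from h import *
np.set_printoptions(precision=4,suppress=True)
print('box base',[pt('d1',*p,0)[:2] for p in [(360,152),(440,167),(462,185),(470,165)]], 'scene base corner',pt('s1',208,350,0)[:2])
print('startpx',px('s1',[.176,-.651,.2]),px('d1',[.176,-.651,.2]))
print('fix',pt('s1',213.4,259,.089),pt('d1',381.4,161.4,.089))
print('hole',pt('s1',350.8,194.6,.049),'screw',pt('s1',330.4,206.2,.049))
print('mal',pt('s1',384.6,125,.075))
s=manip.state(); Rt=R.from_euler('xyz',s['ee_rot'])
print(Rt.inv().apply(np.array([.511,-.344,.23])-s['tcp_pos']))
E
```

```text
box base [array([ 0.6545, -0.4769]), array([ 0.3519, -0.545 ]), array([ 0.2452, -0.4797]), array([ 0.259 , -0.6176])] scene base corner [ 0.6497 -0.4728]
startpx [  4.1298 215.687 ] [507.3762 120.8313]
fix [ 0.5121 -0.3475  0.089 ] [ 0.5077 -0.3408  0.089 ]
hole [0.5738 0.0505 0.049 ] screw [ 0.565  -0.0183  0.049 ]
mal [0.4646 0.2983 0.075 ]
[ 0.4036 -0.2093 -0.0273]
```

apply_moves:
  series: "0.081 -0.185 -0.02 0 0 0 100;0.081 -0.185 -0.02 0 0 0 100;0.081 -0.185 -0.02 0 0 0 100;0.081 -0.185 -0.02 0 0 0 100;0.292 -0.222 -0.03 0 0 0 100;0.292 -0.222 -0.03 0 0 0 100;0.292 -0.222 -0.03 0 0 0 100;0.292 -0.222 -0.03 0 0 0 100;0.403 -0.209 -0.03 0 0 0 100;0.403 -0.209 -0.03 0 0 0 100;0.403 -0.209 -0.03 0 0 0 100;0.403 -0.209 -0.03 0 0 0 100;0.403 -0.209 -0.03 0 0 0 100"
  newtons: 40

```text
clock: 1.72
tcp_pos: [0.5094, -0.3456, 0.2332]
ee_rot: [3.141, 0.0, 0.262]
contact_force: [0.1, 0.4, 0.2]
opening: 1.001
grip_force: 0.0
```

```bash
python3 - <<'E'
from h import *
snap('wrist','w1'); s=manip.state(); print(s['tcp_pos'],s['ee_rot'],s['contact_force'])
print(px('w1',[.511,-.344,.089]))
E
```

```text
[ 0.50952387 -0.34557073  0.23328922] [3.14131301e+00 2.35877268e-04 2.62226203e-01] [-0.29606198 -0.3504783   0.00348133]
[313.17051675 181.96566146]
```

View pics/w1.png

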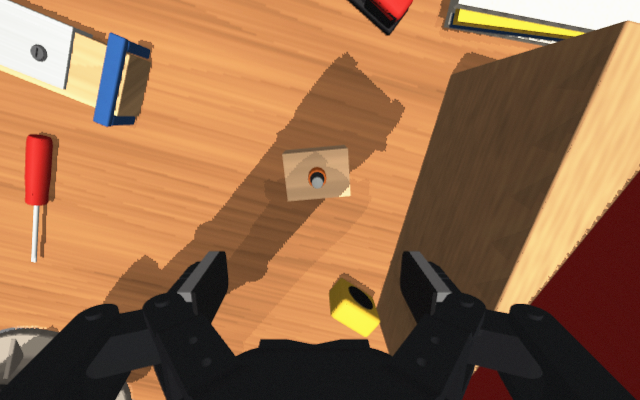

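The pin head is at wrist (317.5,182.5) and the approach is clear.

```bash
python3 - <<'E'
from h import *
p=pt('w1',317.5,182.5,.089); print(p,pt('w1',317.5,170,.067))
s=manip.state(); Rt=R.from_euler('xyz',s['ee_rot'])
print(Rt.inv().apply(np.array([p[0],p[1],.049])-s['tcp_pos']))
E
```

```text
[ 0.51164618 -0.34874156  0.089     ] [ 0.52126328 -0.34638953  0.067     ]
[0.00127126 0.00356107 0.18428992]
```

apply_moves:
  series: "0.001 0.004 0.06 0 0 0 100;0.001 0.004 0.12 0 0 0 100;0.001 0.004 0.16 0 0 0 100;0.001 0.004 0.184 0 0 0 100;0.001 0.004 0.184 0 0 0 100;0.001 0.004 0.184 0 0 0 0;0.001 0.004 0.184 0 0 0 0;0.001 0.004 0.184 0 0 0 0;0.001 0.004 0.184 0 0 0 0;0.001 0.004 0.184 0 0 0 0;0.001 0.004 0.184 0 0 0 0"
  newtons: 40

```text
clock: 3.15
tcp_pos: [0.5129, -0.3486, 0.0496]
ee_rot: [3.141, -0.001, 0.264]
contact_force: [-0.9, 0.1, 6.5]
opening: 0.109
grip_force: 39.0
```

The opening of 0.109 looks too small for a 22 mm collar, so I'll take a look.

```bash
python3 - <<'E'
from h import *
snap('side','d2');snap('wrist','w2');snap('scene','s2')
A=cv2.imread('pics/s2.png');B=cv2.imread('pics/d2.png');C=cv2.imread('pics/w2.png')
def cr(I,x,y,w,h,W,H): return cv2.resize(I[y:y+h,x:x+w],(W,H),interpolation=cv2.INTER_CUBIC)
cv2.imwrite('pics/c2.png',np.vstack([np.hstack([cr(A,180,220,80,60,400,300),cr(B,350,130,64,48,400,300)]),cr(C,200,200,240,90,800,300)]))
E
```

```text
(no output)
```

View pics/c2.png

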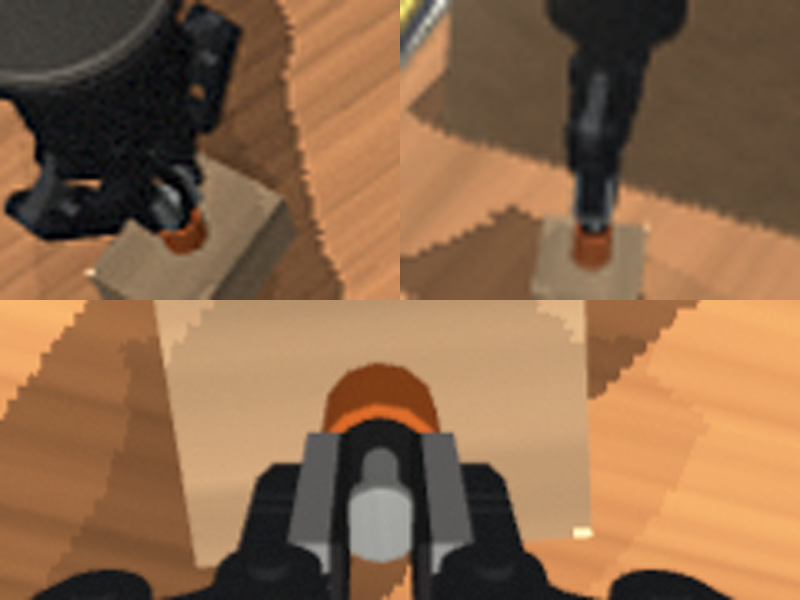

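```bash
python3 - <<'E'
from h import *
s=manip.state(); Rt=R.from_euler('xyz',s['ee_rot']); print(s['tcp_pos'],s['contact_force'],s['ft_torque'],s['grip_force'])
f=lambda p:np.round((px('w2',s['tcp_pos']+Rt.apply(p))-[200,200])*3.333+[0,300])
print('camera z',np.load('pics/w2.npy',allow_pickle=True).item()['pose'])
for x in (.011,-.011,0):
  for w in (.0045,.0065,.011):
    for z in (0,-.01,-.018,-.03,-.038): print(x,w,z,f([x,-w,z]),f([x,w,z]))
E
```

```text
[ 0.51289972 -0.34856387  0.04961544] [-0.65999043  0.35721535  5.47762993] [ 0.06989078  0.16458623 -0.02098182] 39.020758867263794
camera z [[ 0.25924234 -0.92656532 -0.27252545  0.58184763]
 [-0.96581177 -0.24900317 -0.07214592 -0.32982489]
 [-0.00101179  0.28191157 -0.95943986  0.22012777]
 [ 0.          0.          0.          1.        ]]
0.011 0.0045 0 [357. 361.] [405. 361.]
0.011 0.0045 -0.01 [355. 380.] [407. 380.]
0.011 0.0045 -0.018 [354. 397.] [408. 397.]
0.011 0.0045 -0.03 [352. 426.] [410. 426.]
0.011 0.0045 -0.038 [351. 447.] [412. 447.]
0.011 0.0065 0 [346. 361.] [416. 361.]
0.011 0.0065 -0.01 [344. 380.] [418. 380.]
0.011 0.0065 -0.018 [342. 397.] [420. 397.]
0.011 0.0065 -0.03 [339. 426.] [423. 426.]
0.011 0.0065 -0.038 [337. 447.] [425. 447.]
0.011 0.011 0 [322. 361.] [441. 361.]
0.011 0.011 -0.01 [318. 380.] [444. 380.]
0.011 0.011 -0.018 [315. 397.] [447. 397.]
0.011 0.011 -0.03 [310. 426.] [452. 426.]
0.011 0.011 -0.038 [307. 447.] [456. 447.]
-0.011 0.0045 0 [358. 470.] [405. 470.]
-0.011 0.0045 -0.01 [356. 494.] [406. 494.]
-0.011 0.0045 -0.018 [355. 515.] [4
[... 403 characters left out ...]
11 0.011 -0.018 [318. 515.] [445. 515.]
-0.011 0.011 -0.03 [313. 552.] [449. 551.]
-0.011 0.011 -0.038 [310. 579.] [453. 579.]
0 0.0045 0 [357. 416.] [405. 416.]
0 0.0045 -0.01 [356. 438.] [406. 438.]
0 0.0045 -0.018 [355. 457.] [408. 457.]
0 0.0045 -0.03 [353. 490.] [410. 490.]
0 0.0045 -0.038 [351. 514.] [411. 514.]
0 0.0065 0 [347. 416.] [416. 416.]
0 0.0065 -0.01 [345. 438.] [418. 438.]
0 0.0065 -0.018 [343. 457.] [419. 457.]
0 0.0065 -0.03 [340. 490.] [422. 490.]
0 0.0065 -0.038 [338. 514.] [424. 514.]
0 0.011 0 [323. 416.] [440. 416.]
0 0.011 -0.01 [319. 438.] [443. 438.]
0 0.011 -0.018 [317. 457.] [446. 457.]
0 0.011 -0.03 [312. 490.] [451. 490.]
0 0.011 -0.038 [308. 514.] [454. 514.]
```

```bash
python3 - <<'E'
from h import *
s=manip.state(); Rt=R.from_euler('xyz',s['ee_rot'])
for z in (.045,.05,.06,.067,.075,.085,.089): 
  q=[s['tcp_pos'][0],s['tcp_pos'][1],z]
  print(z,'d2crop',np.round((px('d2',q)-[350,130])*6.25),'s2crop',np.round((px('s2',q)-[180,220])*5))
E
python3 - <<'E'
import cv2,numpy as np
import sys; sys.path.insert(0,'.')
B=cv2.imread('pics/d2.png');D=cv2.imread('pics/d1.png');A=cv2.imread('pics/s2.png')
f=lambda I,x,y,w,h,W,H:cv2.resize(I[y:y+h,x:x+w],(W,H),interpolation=cv2.INTER_NEAREST)
cv2.imwrite('pics/c3.png',np.hstack([f(D,368,150,26,36,390,540),f(B,368,150,26,36,390,540)]))
E
```

```text
0.045 d2crop [187. 251.] s2crop [186. 237.]
0.05 d2crop [188. 244.] s2crop [184. 232.]
0.06 d2crop [189. 229.] s2crop [180. 224.]
0.067 d2crop [190. 219.] s2crop [176. 218.]
0.075 d2crop [191. 207.] s2crop [173. 210.]
0.085 d2crop [193. 193.] s2crop [168. 201.]
0.089 d2crop [194. 187.] s2crop [166. 198.]
```

View pics/c3.png

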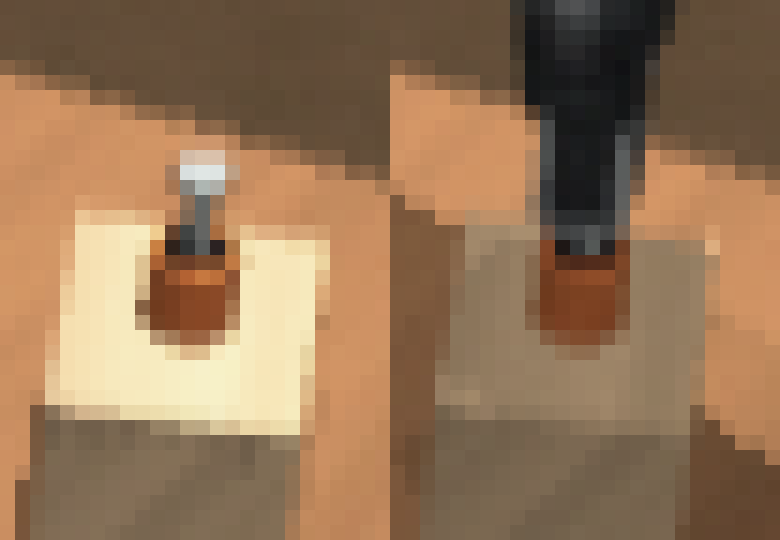

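The fingers have closed on the pin above the collar: at side (580,240) in the crop the collar is fully visible below the tips. I'll open, go about 13 mm lower and close again.

apply_moves:
  series: "0 0 0 0 0 0 70;0 0 0 0 0 0 70;0 0 0 0 0 0 70;0 0 0.006 0 0 0 70;0 0 0.013 0 0 0 70;0 0 0.013 0 0 0 70;0 0 0.013 0 0 0 70"

```text
clock: 4.18
tcp_pos: [0.5126, -0.3484, 0.036]
ee_rot: [-3.141, 0.0, 0.264]
contact_force: [0.2, 0.5, -0.2]
opening: 0.698
grip_force: 0.0
```

apply_moves:
  series: "0 0 0 0 0 0 0;0 0 0 0 0 0 0;0 0 0 0 0 0 0;0 0 0 0 0 0 0;0 0 0 0 0 0 0"

```text
clock: 4.8
tcp_pos: [0.5127, -0.3485, 0.0365]
ee_rot: [3.141, -0.0, 0.264]
contact_force: [-0.6, -0.2, 5.1]
opening: 0.212
grip_force: 38.9
```

```bash
python3 - <<'E'
from h import *
snap('side','d3');snap('wrist','w3')
B=cv2.imread('pics/d3.png');C=cv2.imread('pics/w3.png')
f=lambda I,x,y,w,h,W,H:cv2.resize(I[y:y+h,x:x+w],(W,H),interpolation=cv2.INTER_CUBIC)
cv2.imwrite('pics/c4.png',np.hstack([f(B,368,150,26,36,260,360),f(C,240,200,160,108,530,360)]))
E
```

```text
(no output)
```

View pics/c4.png

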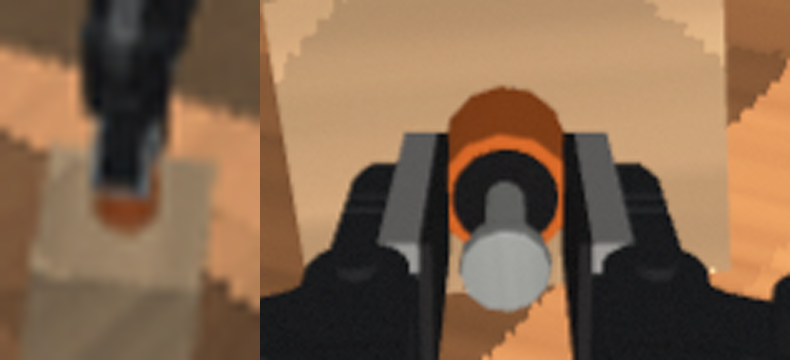

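The collar is now held and the pin is still proud (head at (505,270) in the crop). I'll lift it and carry it to just short of the hole for a close look.

apply_moves:
  series: "0 0 -0.06 0 0 0 0;0 0 -0.12 0 0 0 0;0 0 -0.14 0 0 0 0;0.02 -0.05 -0.14 0 0 0 0;0.04 -0.1 -0.14 0 0 0 0;0.06 -0.15 -0.14 0 0 0 0;0.08 -0.2 -0.14 0 0 0 0;0.09 -0.25 -0.14 0 0 0 0;0.105 -0.3 -0.14 0 0 0 0;0.12 -0.35 -0.14 0 0 0 0;0.123 -0.369 -0.14 0 0 0 0;0.123 -0.369 -0.14 0 0 0 0;0.123 -0.369 -0.14 0 0 0 0;0.123 -0.369 -0.14 0 0 0 0"

```text
clock: 6.65
tcp_pos: [0.5352, 0.0387, 0.1761]
ee_rot: [3.141, 0.0, 0.262]
contact_force: [0.7, 0.8, -0.6]
opening: 0.214
grip_force: 39.2
```

```bash
python3 - <<'E'
from h import *
snap('wrist','w4'); s=manip.state(); print(s['tcp_pos'],s['ee_rot'],s['contact_force'],s['opening'])
print(px('w4',[.574,.0505,.049]),px('w4',[.565,-.018,.052]))
E
```

```text
[0.53518321 0.03884627 0.17610006] [3.14141119e+00 1.05445452e-04 2.62202695e-01] [-0.08281235  0.29408664 -0.76833225] 0.21245885881280943
[312.8958657  148.02655323] [375.61277978 174.50657384]
```

View pics/w4.png

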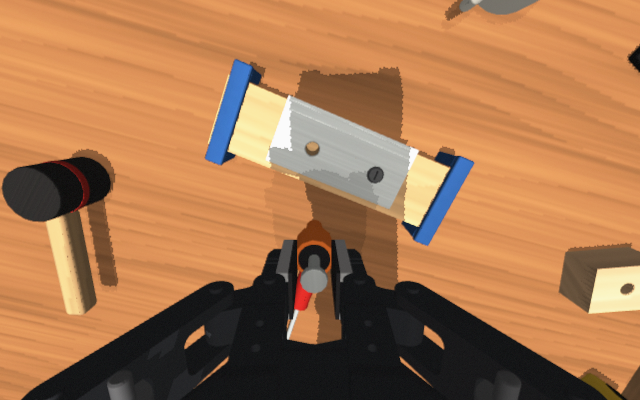

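The hole is at (312,148), the screw at (375.5,175) and the pin head at (314,281). The measured hole agrees with the estimate.

```bash
python3 - <<'E'
from h import *
s=manip.state(); Rt=R.from_euler('xyz',s['ee_rot']); t=s['tcp_pos']
h=pt('w4',312.3,148.5,.049); print('hole',h,'screw',pt('w4',375.5,175,.052))
for x in (-.003,0,.003): print(x,px('w4',t+Rt.apply([x,0,-.0525])),px('w4',t+Rt.apply([x,0,.0255])),px('w4',t+Rt.apply([x+.011,0,-.0085])))
print(Rt.inv().apply(h-t))
E
python3 - <<'E'
import cv2
C=cv2.imread('pics/w4.png')[205:300,270:360]
cv2.imwrite('pics/c5.png',cv2.resize(C,None,fx=6,fy=6,interpolation=cv2.INTER_CUBIC))
E
```

```text
hole [0.57339179 0.05095716 0.049     ] screw [ 0.56448544 -0.01804976  0.052     ]
-0.003 [314.13995531 285.55118674] [314.15348537 224.79822591] [314.12630461 227.8568846 ]
0 [314.13185476 279.75292082] [314.14835112 220.83653548] [314.11997345 223.08969333]
0.003 [314.12365062 273.88051163] [314.14317491 216.84246686] [314.11357978 218.27543132]
[ 0.0400553  -0.00181603  0.12709551]
```

View pics/c5.png

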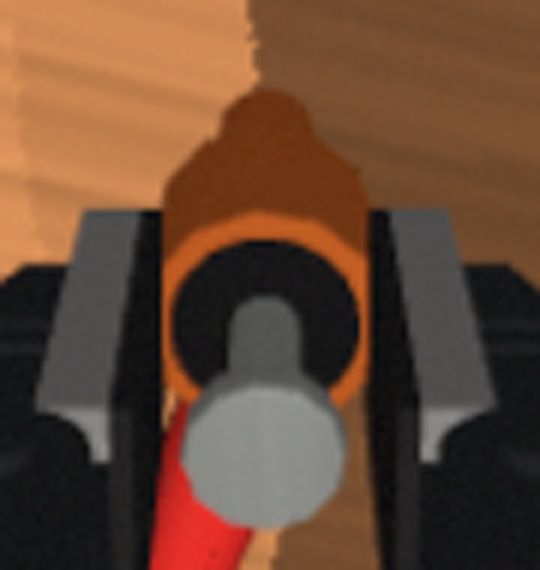

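apply_moves:
  series: "0.041 -0.002 0 0 0 0 0;0.041 -0.002 0.05 0 0 0 0;0.041 -0.002 0.08 0 0 0 0;0.041 -0.002 0.094 0 0 0 0;0.041 -0.002 0.094 0 0 0 0;0.041 -0.002 0.1 0 0 0 0;0.041 -0.002 0.106 0 0 0 0;0.041 -0.002 0.112 0 0 0 0;0.041 -0.002 0.112 0 0 0 0"

```text
clock: 7.82
tcp_pos: [0.574, 0.0525, 0.0638]
ee_rot: [-3.141, 0.001, 0.264]
contact_force: [0.2, 0.1, 0.1]
opening: 0.212
grip_force: 39.2
```

apply_moves:
  series: "0 0 0.006 0 0 0 0;0 0 0.012 0 0 0 0;0 0 0.018 0 0 0 0;0 0 0.021 0 0 0 0;0 0 0.023 0 0 0 0;0 0 0.024 0 0 0 0;0 0 0.024 0 0 0 0"

```text
clock: 8.7
tcp_pos: [0.5743, 0.0526, 0.0405]
ee_rot: [3.141, -0.0, 0.264]
contact_force: [-1.2, -0.9, 3.9]
opening: 0.207
grip_force: 40.1
```

Seated at the expected height. I'll release, rise, take a look, and go on above the mallet.

apply_moves:
  series: "0 0 0 0 0 0 60;0 0 0 0 0 0 60;0 0 0 0 0 0 60;0 0 -0.03 0 0 0 60;0 0 -0.07 0 0 0 100;0 0 -0.12 0 0 0 100;0 0 -0.16 0 0 0 100;-0.02 -0.05 -0.16 0 0 0 100;-0.045 -0.1 -0.16 0 0 0 100;-0.07 -0.15 -0.16 0 0 0 100;-0.09 -0.2 -0.16 0 0 0 100;-0.112 -0.25 -0.16 0 0 0 100;-0.122 -0.271 -0.16 0 0 0 100;-0.122 -0.271 -0.16 0 0 0 100;-0.122 -0.271 -0.16 0 0 0 100"

```text
clock: 10.58
tcp_pos: [0.3862, 0.2818, 0.2001]
ee_rot: [3.141, -0.0, 0.263]
contact_force: [-0.2, -0.9, 0.5]
opening: 1.0
grip_force: 0.0
```

```bash
python3 - <<'E'
from h import *
snap('wrist','w5'); snap('side','d5'); s=manip.state(); print(s['tcp_pos'],s['ee_rot'])
C=cv2.imread('pics/w5.png'); D=cv2.imread('pics/d5.png')[190:250,270:350]
cv2.imwrite('pics/c6.png',np.vstack([cv2.resize(C,(640,400)),np.hstack([cv2.resize(D,(267,200),interpolation=cv2.INTER_CUBIC),np.zeros((200,373,3),np.uint8)])]))
print(px('d5',[.574,.0515,.093]),px('d5',[.574,.0515,.049]),px('w5',[.4625,.301,.075]))
E
```

```text
[0.38637134 0.28156961 0.20008141] [3.14146153e+00 5.51986291e-05 2.62251732e-01]
[305.89173453 217.08404574] [305.96367639 227.9394235 ] [315.54672546 108.09373759]
```

View pics/c6.png

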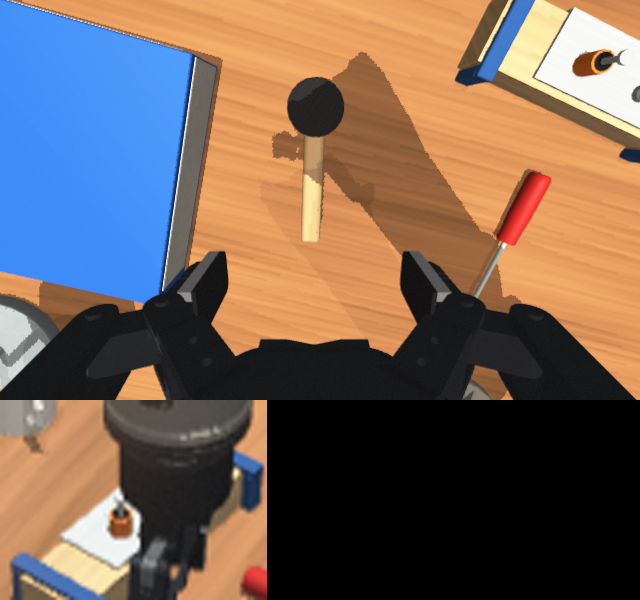

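The fixing stands seated with its pin proud, head near wrist (619,57). The mallet's head top is at (316,107), and its handle centre line runs from (314,137) to (311,241). That was my tenth picture, so image code only from here.

```bash
python3 - <<'E'
from h import *
s=manip.state(); Rt=R.from_euler('xyz',s['ee_rot']); t=s['tcp_pos']
print('pin',pt('w5',619.5,57.5,.093))
h=pt('w5',315.7,107,.075); e=pt('w5',311,241,.058); n=pt('w5',313.8,137,.058)
print(h,e,n,np.linalg.norm(h[:2]-e[:2]))
for a,b in((h,e),(n,e)): print('yaw',np.arctan2(*(a-b)[[1,0]]))
d=(h-e);d[2]=0;d/=np.linalg.norm(d); g=h-.062*d; g[2]=.045-.019
print(g,Rt.inv().apply(g-t), 'handle center err', Rt.inv().apply(n-t),Rt.inv().apply(e-t),Rt.inv().apply(h-t))
E
```

```text
pin [0.56977723 0.05907764 0.093     ]
[0.4635028  0.30111822 0.075     ] [0.32023119 0.26798856 0.058     ] [0.43471997 0.29531158 0.058     ] 0.14705212810509088
yaw 0.2272426237566385
yaw 0.23427036015808633
[0.40309674 0.28715012 0.026     ] [ 0.01760993 -0.00107637  0.1740803 ] handle center err [ 0.05026606 -0.00075608  0.14207854] [-0.06739185 -0.00404917  0.14208461] [0.07956923 0.00110017 0.12507717]
```

```bash
python3 - <<'E'
from h import *
s=manip.state(); Rt=R.from_euler('xyz',s['ee_rot']); t=s['tcp_pos']
for q in ((190,200,.0),(165,290,.06),(195,60,.06),(220,60,0)): print(Rt.inv().apply(pt('w5',*q)-t))
print(px('w5',[.5738,.0517,.093]),px('w5',[.5738,.0517,.049]))
f=np.load('pics/w5.npy',allow_pickle=True).item()['frame'][40:85,560:640].astype(int)
o=(f[...,0]>120)&(f[...,1]<130)&(f[...,2]<60); yy,xx=np.nonzero(o); print('orange',xx.min()+560,xx.max()+560,yy.min()+40,yy.max()+40)
for y in range(46,80,2): print(y,''.join('O' if o[y-40,x] else ('#' if f[y-40,x].max()<70 else ('g' if f[y-40,x].max()<215 else '.')) for x in range(5,80)))
E
```

```text
[-0.03465507 -0.16369301  0.20006187]
[-0.13091216 -0.18114582  0.14006489]
[ 0.12328436 -0.11556456  0.14005946]
[ 0.13328285 -0.10896672  0.20005977]
[629.7009721   54.96845161] [584.40002717  63.70833428]
orange 573 613 50 75
46 ...........................................................................
48 ...........................................................................
50 .................................ggO.....................ggg...............
52 .................g.ggggggggOgOgOO....Og#####gO........gggg.................
54 ..............gggggOgggggggggOO..Og############O....gggg...................
56 .............gOgggggggggggggO..Og###############ggggggg....................
58 ..........gggggggggggggggggO..Og#######gggggggggggggggg....................
60 .........gggggggggggggggggO...g#####ggggggggggggggggggg....................
62 .........ggggggggggggggOgOO..O######gggggggggggggggggggg...................
64 ........ggggggggggggOOOOgg...O########g#######O......gggggg................
66 .......gggOOggOOOgggOOOOOOO..O##############gO.............................
68 .......gOOOOOOOOOOOOOOOOOOO...O###########gO...............................
70 .......gOOOOOOOOOOOOgOOOOOOO....OOg#gggO...................................
72 ........gOOOOOOOOOOOOOOOOOOOOO.............................................
74 ..........gOOOOOOOOOOOOOOOOOggggggg........................................
76 ............gggggggggg.....................................................
78 ...........................................................................
```

The fixing matches its seated, proud prediction. Now the mallet.

apply_moves:
  series: "0.018 -0.001 0.05 0 0 0.032 60;0.018 -0.001 0.1 0 0 0.032 60;0.018 -0.001 0.14 0 0 0.032 60;0.018 -0.001 0.165 0 0 0.032 60;0.018 -0.001 0.178 0 0 0.032 60;0.018 -0.001 0.178 0 0 0.032 60;0.018 -0.001 0.178 0 0 0.032 0;0.018 -0.001 0.178 0 0 0.032 0;0.018 -0.001 0.178 0 0 0.032 0;0.018 -0.001 0.178 0 0 0.032 0;0.018 -0.001 0.178 0 0 0.032 0"
  newtons: 110

```text
clock: 12.05
tcp_pos: [0.4032, 0.2881, 0.0231]
ee_rot: [-3.142, -0.001, 0.232]
contact_force: [-3.3, -2.4, 8.0]
opening: 0.209
grip_force: 107.7
```

apply_moves:
  series: "0 0 -0.03 0 0 0 0;0 0 -0.08 0 0 0 0;0 0 -0.13 0 0 0 0;0 0 -0.17 0 0 0 0;0.01 0.04 -0.17 0 0 0 0;0.015 0.08 -0.17 0 0 0 0;0.022 0.12 -0.17 0 0 0 0;0.03 0.16 -0.17 0 0 0 0;0.038 0.2 -0.17 0 0 0 0;0.045 0.24 -0.17 0 0 0 0;0.05 0.268 -0.17 0 0 0 0;0.05 0.268 -0.17 0 0 0 0;0.05 0.268 -0.17 0 0 0 0"

```text
clock: 13.68
tcp_pos: [0.5128, 0.0391, 0.1924]
ee_rot: [-3.141, -0.0, 0.232]
contact_force: [0.6, 0.5, -3.8]
opening: 0.211
grip_force: 108.4
```

```bash
python3 - <<'E'
from h import *
for n in('wrist','scene','side'): snap(n,n+'7')
s=manip.state(); t=s['tcp_pos']; print(t,s['ee_rot'],s['contact_force'],s['ft_torque'],s['opening'])
Rt=R.from_euler('xyz',s['ee_rot']); hd=t+Rt.apply([.0617,0,0]); print('head',hd)
# head top (75 above face) predicted px in wrist, and dark blob there
p=hd+[0,0,.052]; print('pred top',px('wrist7',p)); 
f=np.load('pics/wrist7.npy',allow_pickle=True).item()['frame'].astype(int)
m=((f.max(2)<75)).astype(np.uint8); m[230:]=0
n,l,st,ce=cv2.connectedComponentsWithStats(m); 
for i in range(1,n):
  if st[i,4]>400: print(st[i],ce[i])
for nm in('scene7','side7'):
  print(nm,'pin top',px(nm,[.5738,.0515,.093]),'base',px(nm,[.5738,.0515,.049]),'face',px(nm,hd-[0,0,.0231]),'top',px(nm,p))
E
```

```text
[0.51282573 0.03948852 0.19236557] [-3.14153719e+00 -3.07106870e-04  2.33067575e-01] [ 0.02252284 -0.6224298  -2.95110829] [-0.05100141  0.14073165 -0.04179202] 0.2044930360733394
head [0.57285752 0.05373895 0.19238452]
pred top [313.2597415  141.28944676]
[  249    69   135   136 14216] [315.49472425 136.91706528]
scene7 pin top [352.14045378 184.91398746] base [351.07525472 194.40328694] face [354.5500659 166.1180473] top [356.84986683 145.81139889]
side7 pin top [305.94834524 217.10682606] base [306.01926487 227.9623301 ] face [305.68794474 197.82320425] top [305.54736023 176.99721184]
```

apply_moves:
  series: "0 0 -0.031 0 0 0 0;0 0 -0.031 0 0 0 0;0 0 -0.031 0 0 0 0;0 0 0.0315 0 0 0 0;0 0 0.094 0 0 0 0;0 0 0.094 0 0 0 0"

```text
clock: 14.58
tcp_pos: [0.5095, 0.0384, 0.0942]
ee_rot: [-3.14, 0.008, 0.233]
contact_force: [-0.5, 0.1, -2.0]
opening: 0.211
grip_force: 124.3
```

apply_moves:
  series: "0 0 -0.05 0 0 0 0;0 0 -0.1 0 0 0 0;0 -0.05 -0.1 0 0 0 0;0 -0.1 -0.1 0 0 0 0;0 -0.13 -0.1 0 0 0 0;0 -0.13 -0.1 0 0 0 0;0 -0.13 -0.1 0 0 0 0"

```text
clock: 15.45
tcp_pos: [0.4836, 0.1649, 0.1995]
ee_rot: [3.141, -0.001, 0.232]
contact_force: [0.5, -0.3, -3.5]
opening: 0.211
grip_force: 124.4
```

```bash
python3 - <<'E'
from h import *
for n in('wrist','scene','side'): snap(n,n+'8')
s=manip.state(); t=s['tcp_pos']; print(t,s['ee_rot'],s['contact_force'],s['opening'])
Rt=R.from_euler('xyz',s['ee_rot']); hd=t+Rt.apply([.0617,0,0])
print('pred head top',px('wrist8',hd+[0,0,.052]))
f=np.load('pics/wrist8.npy',allow_pickle=True).item()['frame'].astype(int)
m=((f.max(2)<75)).astype(np.uint8); m[230:]=0
n,l,st,ce=cv2.connectedComponentsWithStats(m)
for i in range(1,n):
  if st[i,4]>1000: print(st[i],ce[i])
for nm in('scene8','side8','wrist8'):
  for z in(.049,.075,.093): print(nm,z,px(nm,[.5738,.0515,z]))
def dump(nm,x0,x1,y0,y1,st=1):
  f=np.load('pics/%s.npy'%nm,allow_pickle=True).item()['frame'].astype(int)
  for y in range(y0,y1,st): print(y,''.join('O' if r>g*1.6 and r>b*1.9 else '%d'%(min(9,(r+g+b)//77)) for r,g,b in f[y,x0:x1]))
dump('scene8',338,366,180,202); dump('side8',294,320,212,236)
E
```

```text
[0.48358999 0.1643084  0.19868914] [ 3.14141153e+00 -4.73784441e-04  2.30293709e-01] [ 0.24068084 -0.49947058 -3.48000234] 0.20907275395139752
pred head top [315.96430678 141.83541308]
[  238    75   146   147 16689] [310.50542273 149.10923363]
scene8 0.049 [351.07525472 194.40328694]
scene8 0.075 [351.6958063  188.87511859]
scene8 0.093 [352.14045378 184.91398746]
side8 0.049 [306.01926487 227.9623301 ]
side8 0.075 [305.97767183 221.59577893]
side8 0.093 [305.94834524 217.10682606]
wrist8 0.049 [437.92536346 125.53489759]
wrist8 0.075 [448.73746309 126.34511662]
wrist8 0.093 [457.40012936 126.99426501]
180 3333333333333322344444444444
181 3333333333333234444444444444
182 3333333333323445555444444444
183 3333333333234455555544444444
184 3333333222444555555554444444
185 323332O234444455555555444444
186 3332236888999844444555544444
187 3223568889974676897444444444
188 2236888888757998589999844444
189 3688888888548999569888999844
190 8888888888O26986O57888889984
191 8888888898OO1121O69988888898
192 8888888897OOOOOOO69888888888
193 8888888887OOOOOOO69888888888
194 8888888877OOOOOOO698888
[... 280 characters left out ...]
444442111113334457
214 11111333334442111113334444
215 111O2333333332111113334444
216 11OOO333333332111113334444
217 OOOO2333333332111113334444
218 OOO11333333332221213334444
219 11111355653333333323333333
220 11111479986643333333333333
221 11112799999986553333333333
222 11112999978999786653333333
223 11115999838998389986653333
224 111289987O4673O79999986655
225 112699996OO334O69999999988
226 136999996OOOO5O69999999999
227 579999995OOOOOO69999999999
228 999999994OOOOOO69999999987
229 999999996OOOOOO69999999868
230 99999999964OO4689999997688
231 99999999997667999999966885
232 99999999999999999999678863
233 99999999999999999996788533
234 78999999999999999866885333
235 65789888989988988678843333
```

```bash
python3 - <<'E'
from h import *
f=np.load('pics/wrist8.npy',allow_pickle=True).item()['frame'].astype(int)
for y in range(108,146): print(y,''.join('O' if r>g*1.6 and r>b*1.9 else '%d'%(min(9,(r+g+b)//77)) for r,g,b in f[y,415:480]))
for d in((0,0),(.0065,0),(-.0065,0),(0,.0065),(0,-.0065)):
  print(d,[px('wrist8',[.5738+d[0],.0515+d[1],z]).round(1) for z in(.075,.078,.082,.093)])
for d in((.011,0),(-.011,0),(0,.011),(0,-.011)):
  print(d,[px('wrist8',[.5738+d[0],.0515+d[1],z]).round(1) for z in(.049,.071)])
E
```

```text
108 99999999999999999999999999999999999999999999999999999999999999999
109 99999999999999999999999999999999999999999999999999999999999999999
110 99999999999999999999999999999999999999999999999999999999999999999
111 99999999999999999999999999999999999999999999999999999999999999999
112 99999999999999999999999989999999999999999999999999999999999999999
113 99999999999999999999999987777999999999999999999999999999999999999
114 99999999999999999999998777777779999999999999999999999999999999999
115 99999999999999999877975444445567788899999999999999999999999999999
116 999999999999999998665OOOOOOOO666666678999999999999999999999999999
117 9999999999999999964OOOOOOOO66666666666899999999999999999999999999
118 99999999999999997OOOOOOOO666OO322222O6689999999999999999999999999
119 99999999999999995OOOOOOO66653222444434668999999999999999999999999
120 9999999999999996OOOOOOOO66422357899884466999999999999999999999999
121 999999999999997OOOOOOOO665323699999998546899999999999999999999999
122 999999999999995OOOOOOO6753225999999999956799999999999999999999999
123 99999999999997OOOOOOOO664224999999999996669999
[... 1615 characters left out ...]
rray([452. , 126.6]), array([457.4, 127. ])]
(0.0065, 0) [array([451.1, 119.6]), array([452.5, 119.6]), array([454.4, 119.7]), array([460. , 119.8])]
(-0.0065, 0) [array([446.4, 133. ]), array([447.7, 133.2]), array([449.6, 133.4]), array([454.8, 134.1])]
(0, 0.0065) [array([442.4, 124.8]), array([443.7, 124.9]), array([445.5, 125. ]), array([450.7, 125.3])]
(0, -0.0065) [array([455. , 127.9]), array([456.5, 128. ]), array([458.4, 128.2]), array([464.1, 128.7])]
(0.011, 0) [array([441.5, 115. ]), array([450.9, 114.9])]
(-0.011, 0) [array([434.4, 135.9]), array([443.1, 137.3])]
(0, 0.011) [array([428.1, 123.1]), array([436.4, 123.6])]
(0, -0.011) [array([447.7, 128. ]), array([457.5, 128.8])]
```

The pin is home: head and collar top are concentric to about 1 px, as predicted for a height of 75 mm. The mallet has tilted a little in the grip, so I'll estimate that tilt.

```bash
python3 - <<'E'
from h import *
def box(n,t,ro,th,dx=0):
  Rt=R.from_euler('xyz',ro); a=np.linspace(0,6.28,60); P=[]
  for z in(.0231,-.0519):
    for q in a: P.append([.0617+dx+.028*np.cos(q),.028*np.sin(q),z])
  P=np.array(P); o=np.array([0,0,-.0219+.0]) # pivot at grip (45mm above face)
  P=R.from_rotvec([0,th,0]).apply(P-o)+o
  U=np.array([px(n,t+Rt.apply(p)) for p in P]); return np.r_[U.min(0),U.max(0)].round(1)
for th in(0,.03):print('7',th,box('wrist7',[.5128,.0395,.1924],[3.1415,0,.233],th))
for th in(0,.05,.1,.15,.2):print('8',th,box('wrist8',[.4836,.1643,.1987],[3.1415,0,.2303],th))
E
```

```text
7 0 [242.6  64.4 383.9 208.4]
7 0.03 [241.7  66.  384.8 211.2]
8 0 [246.   65.6 386.1 208.4]
8 0.05 [244.4  68.4 387.7 213. ]
8 0.1 [242.9  72.1 389.3 217.9]
8 0.15 [241.4  72.4 390.9 222.9]
8 0.2 [239.9  68.3 392.5 228.1]
```

apply_moves:
  series: "-0.02 -0.05 0 0 -0.07 0 0;-0.035 -0.1 0 0 -0.14 0 0;-0.05 -0.139 0 0 -0.14 0 0;-0.05 -0.139 0.04 0 -0.14 0 0;-0.05 -0.139 0.09 0 -0.14 0 0;-0.05 -0.139 0.13 0 -0.14 0 0;-0.05 -0.139 0.155 0 -0.14 0 0;-0.05 -0.139 0.162 0 -0.14 0 0;-0.05 -0.139 0.168 0 -0.14 0 0;-0.05 -0.139 0.168 0 -0.14 0 0"

```text
clock: 16.85
tcp_pos: [0.4031, 0.2891, 0.0307]
ee_rot: [-3.141, 0.139, 0.231]
contact_force: [-0.5, 0.1, -2.9]
opening: 0.211
grip_force: 124.3
```

apply_moves:
  series: "0 0 0.002 0 0 0 0;0.001 0 0.004 0 0 0 0;0.001 0 0.006 0 0 0 0;0.001 0 0.007 0 0 0 0;0.001 0 0.007 0 0 0 0"

```text
clock: 17.48
tcp_pos: [0.4026, 0.289, 0.023]
ee_rot: [-3.142, 0.14, 0.232]
contact_force: [-0.2, 0.6, -3.2]
opening: 0.208
grip_force: 124.3
```

apply_moves:
  series: "0 0 0.0015 0 0 0 0;0 0 0.003 0 0 0 0;0.001 0 0.0045 0 0 0 0;0.001 0 0.0045 0 0 0 0"

```text
clock: 17.98
tcp_pos: [0.4009, 0.2886, 0.0195]
ee_rot: [3.14, 0.143, 0.233]
contact_force: [-17.8, -8.1, 35.7]
opening: 0.21
grip_force: 129.0
```

apply_moves:
  series: "0 0 -0.001 0 0 0 0;0 0 -0.0015 0 0 0 0"

```text
clock: 18.23
tcp_pos: [0.402, 0.2888, 0.0205]
ee_rot: [3.141, 0.142, 0.232]
contact_force: [-9.5, -3.9, 14.1]
opening: 0.214
grip_force: 126.5
```

apply_moves:
  series: "0 0 0 0 0 0 60;0 0 0 0 0 0 60;0 0 0 0 0 0 60;0 0 0 0 0 0 60;0.003 0 -0.03 0 0 0 60;-0.006 0 -0.08 0 0 0 60;-0.01 0 -0.13 0 0.14 0 60;-0.05 0 -0.15 0 0.14 0 60;-0.05 0 -0.16 0 0.14 0 60;-0.05 0 -0.16 0 0.14 0 60;-0.05 0 -0.16 0 0.14 0 60"

```text
clock: 19.6
tcp_pos: [0.377, 0.2827, 0.1845]
ee_rot: [-3.142, 0.001, 0.231]
contact_force: [-1.2, 0.1, 0.1]
opening: 0.601
grip_force: 0.0
```

```bash
python3 - <<'E'
from h import *
snap('wrist','w9');snap('side','d9')
s=manip.state(); t=s['tcp_pos']; print(t,s['ee_rot'],s['contact_force'],s['clock'])
print('pred head top',px('w9',[.4635,.3011,.075]),'handle',[px('w9',p).round() for p in([.4347,.2953,.058],[.3202,.268,.058])])
f=np.load('pics/w9.npy',allow_pickle=True).item()['frame'].astype(int)
m=((f.max(2)<60)).astype(np.uint8); m[240:]=0
n,l,st,ce=cv2.connectedComponentsWithStats(m)
for i in range(1,n):
  if st[i,4]>500: print(st[i],ce[i])
a=np.load('pics/d1.npy',allow_pickle=True).item()['frame'].astype(int);b=np.load('pics/d9.npy',allow_pickle=True).item()['frame'].astype(int)
print('mallet head region diff side',np.abs(a-b)[285:318,278:304].mean())
E
```

```text
[0.37679329 0.28270285 0.18437719] [3.14156622e+00 1.84934455e-03 2.31367155e-01] [-0.11651795  0.07164997 -0.66538247] 19.7
pred head top [316.30297046  96.16215251] handle [array([315., 129.]), array([316., 239.])]
[ 286   63   58   61 1947] [319.48690293  99.26348228]
mallet head region diff side 18.190365190365192
```

```bash
python3 -c "
from workcell import manip
print(manip.sign_off())"
```

```text
the job is handed in; nothing more can be done
None
```

I seated the fixing, knocked its pin home with one brisk mallet strike (to within about 1 mm by the camera), set the mallet back upright where it started, and handed the job in at about 19.7 s; in the first grasp the gripper briefly closed on the pin above the collar, so I opened it and re-gripped on the collar.

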